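# Shim the slack foot of a rocking bench analyser

## Task

The bench analyser rocks: one of its two front feet, which cannot be adjusted, does not bear on the slab. Feel under them with the shim blade held by its grip: it jams under the one that bears, so push gently and never force it, and slides in under the slack one. Push it fully home there, centred and flat on the slab with its grip up against the foot pad, let go, and leave everything else where it is.

Things in the scene. Friction and masses are not known exactly. Their poses are not given: they have to be found in the camera images.
- shim_grip (a point): centre of the upright black grip of the loose shim blade; pinch it here from above across its 16 mm width. Grip: 40 long (x), 16 wide (y), 42 high, on the rear end of the blade. x points along the blade to its tip, z up. The blade's underside lies 25 mm below this point; from grip front to tip 62 mm of blade are free. 0.13 kg
- shim_tip (a point): tip of the same steel shim blade, 82 mm ahead of the grip's centre (x along the blade); blade 30 wide, 4 thick, flat below; the last 12 mm are bevelled on top to 2 mm. This point is 2 mm above the underside
- foot_left (a point): top of the bolt head over the analyser's front foot at its own +y side; x points level into the analyser (the way to slide the shim), z up. On this axis: a square steel pad 44 x 44 x 9 mm. Its underside lies 44 to 65 mm below this point, not measured, nor is it known if this foot is the slack one. A push of 30 N would shift the machine
- foot_right (a point): the same for the front foot at the analyser's own -y side, 170 mm from the other. A rubber-faced stone slab 340 mm wide lies under both and reaches 140 mm out in front of the feet's axes; its flat top is somewhere 16 to 30 mm above the bench: feel for it. The slack pad hangs about 6.4 mm above the slab, the other 1.4 mm (each tilts 0.03 rad). The ledge with the bolts starts 18 mm before the axes; the housing, 43 mm behind them, is 250 mm high
- mug: white mug, 80 across, 92 high; leave it
- bottle: white bottle, 60 across, 120 high; leave it
- tube_rack: rack of sample tubes, 90 x 160, 86 high; leave it
- spanner: steel spanner lying flat, 160 long; leave it
- screwdriver: screwdriver lying flat, 170 long; leave it
- level: small aluminium spirit level, 120 x 22 x 26; leave it
- plain_shims: pile of plain shim plates, 60 x 30, 8 high; leave it

How it is judged (in metres and radians):
At the end, for the whole second after the job is handed in: The shim blade lies under a front foot, flat (within 0.08 rad), tip 30 to 45 mm beyond the foot's axis (grip within 10 mm of the pad), tip and grip within 12 mm of the foot's centre line, at rest (((x of shim_tip in the frame of foot_left between 0.03 and 0.045 m and y of shim_tip in the frame of foot_left between -0.012 and 0.012 m and y of shim_grip in the frame of foot_left between -0.012 and 0.012 m) or (x of shim_tip in the frame of foot_right between 0.03 and 0.045 m and y of shim_tip in the frame of foot_right between -0.012 and 0.012 m and y of shim_grip in the frame of foot_right between -0.012 and 0.012 m)) and angle between shim_grip's own z axis and vertical below 0.08 rad and height (world z) of shim_grip below 0.058 m and linear speed of shim below 0.01 m/s); the robot touches nothing.
It fails at once if the shim blade is forced against the analyser's feet or the slab with more than 30 N (contact force between shim and analyser above 30 N).
It fails at once if the mug, bottle, tube rack, spanner, screwdriver, spirit level or plain shims are moved from their place by more than 30 mm (distance of any of mug, bottle, tube_rack, spanner, screwdriver, level, plain_shims from where it was at the start of the episode above 0.03 m).
It also fails if it takes over 58 s, if anything falls off the work surface, if the arm or the gripper's body presses on something with over 40 N, if the wrist force passes 120 N, or if a joint passes its speed limit or range.

## Robot

A 6-joint arm with a two-finger parallel gripper is mounted at the origin on the work surface. World frame = base frame: x ahead of the robot, y to its left, z up, the work surface at z = 0. Lengths are in mm, angles in rad, forces in N, time in s.
With the tool pointing down it reaches from about 300 to 950 mm from the base axis. Payload 3.1 kg.
Tool frame: the origin (TCP) lies at the very end of the fingers, on their centre line; the grasp point (between the pads) lies 19 mm behind it (robot.tcp_to_grasp is the distance from the TCP to the grasp point, in mm); z points along the fingers, y is the line along which they close (so a half turn about z gives the same grasp; the last joint's range is limited). The gripper opens to 85 mm and grips with 20 to 120 N. Pads are 22 mm wide; open, the fingers measure 114 mm over their backs; the gripper's body (76 mm by 85 mm) begins 54 mm behind the grasp point. The pads swing forward as they close: fully open they stand 13 mm farther back than shut.
Start: joints at [1.053, 0.308, 1.634, -0, 1.2, -0.07], TCP at [270.64, 563.37, 192.372] pointing down, gripper open.
Joint ranges: [-3.06, 3.06], [-0.79, 1.96], [0.05, 2.63], [-1.19, 4.34], [0.05, 2.64], [-2.94, 2.94]. Speed limits (rad/s): [2.79, 2.79, 3.14, 3.14, 3.14, 3.14].

## Interface

Orientations are given as a unit quaternion [w, x, y, z].
In Python, from rig import robot gives the robot as it stands. The module is installed in compiled form; this text tells all that it offers.
- The arm moves only by the tool arm_command, never from a script. Its argument "motion" is a list of rows, each a list of 7 numbers: the shift along the tool's x, y, z in cm, then the turn, a rotation vector about the tool's x, y, z in degrees, then the opening, from -1 (shut) to 1 (fully open). In form: [[x, y, z, rx, ry, rz, hand], ...]. A call has exactly 5 rows; each row is the pose to reach, as a shift and turn from the pose commanded when the call began, along the tool's axes at that moment; what a row does not reach only later rows make up. A row lasts 1/8 s, in which the tool goes at most 62.5 mm and 10.7 degrees, less where a joint would pass 70% of its speed; a pose out of reach is approached as far as the arm can. A call with a gripper value outside its range is refused whole. The fingers move at their own pace and stop on an object; "grip_force" is the grip in N (left out, the last holds). Time passes only in rows, so rows that repeat a pose let the fingers close, or fill a call up. It gives the time, the measured TCP pose, the force, the opening and the grip force at its end, in the units of the state.
- robot.get_obs(): the state, without advancing time (a new reading comes with each control period).
- robot.camera(name): name is "scene" or "top" or "wrist"; returns a dict with "img" (480x640x3 uint8, blue, green, red), "depth" (480x640 float32, mm along the optical axis (not along the pixel's ray), 0 where there is no reading), "vfov" (degrees; the focal length in pixels is half the picture's height over the tangent of half this angle, whatever the lens; pixels are square), "cx", "cy" (the principal point, pixels), "distortion" ([k1, k2, p1, p2, k3] as OpenCV has them; the pictures are not rectified), "eye" and "attitude" of the camera in the world; the wrist camera has in their place "T_tool_cam" (4x4, takes a point from camera to tool coordinates, whose origin is the TCP and whose axes are the flange's). Camera axes: x right, y down, z forward; pixel columns grow to the right and rows downward; lengths in mm; the calibration is good to about 2 mm. A picture is of the moment at which its call begins: read the wrist's pose just before it.
- robot.close_job(): hands the job in; it is judged then, once.
The state is a dict: "time_s": time; "joint_positions": joint angles; "joint_vel": joint speeds; "tau": joint torques, N m; "position": TCP position; "orientation": TCP orientation; "contact_force": force on the tool from outside, world axes, zero at the start; "wrist_torque": the same for the moment, N m; "grip_width": finger opening in mm; "finger_force": force on a finger pad.
Only numpy, scipy, OpenCV 4.12 (cv2) and the standard library are available. Lean on these libraries where they do the work, as an engineer would, in place of code of your own. Each camera call takes 0.05 s, during which the arm holds its last target. There are 200 camera calls.

## Working session

There is one attempt and no reset: what is moved stays moved. The work goes in short steps, Python scripts to look and compute and a tool call to move; the robot and the scene stay as the last step left them, time stands still between calls to the robot, and variables do not carry over. Pictures are saved under pics/ and viewed, at most 10 in all, crops included, and the job is handed in when it is done.

Besides the shell and the picture viewer there is one more tool, called after "Emit:" as a command line: name --pt "numbers of a row" for each row, then --argument value for the rest. arm_command: Moves the arm, as the interface text tells. Its arguments: {"type":"object","properties":{"motion":{"type":"array","items":{"type":"array","items":{"type":"number"}}},"grip_force":{"type":"number"}},"required":["motion"]}

```bash
mkdir -p pics; cat > h.py <<'E'
import numpy as np, cv2
from rig import robot
from scipy.spatial.transform import Rotation as R
def q2R(q): return R.from_quat([q[1],q[2],q[3],q[0]]).as_matrix()
def cam(name):
    o=robot.get_obs(); c=robot.camera(name)
    f=240/np.tan(np.radians(c['vfov'])/2)
    K=np.array([[f,0,c['cx']],[0,f,c['cy']],[0,0,1]]); D=np.array(c['distortion'],float)
    if name=='wrist':
        T=np.array(c['T_tool_cam']); Rt=q2R(o['orientation']); Rc=Rt@T[:3,:3]; e=Rt@T[:3,3]+np.array(o['position'])
    else:
        a=np.array(c['attitude'],float); Rc=q2R(a) if a.size==4 else a.reshape(3,3); e=np.array(c['eye'],float)
    return c['img'],c['depth'],K,D,Rc,e
def rays(px,K,D,Rc):
    p=cv2.undistortPoints(np.array(px,float).reshape(-1,1,2),K,D).reshape(-1,2)
    return (Rc@np.c_[p,np.ones(len(p))].T).T
def onplane(px,z,C):
    d=rays(px,*C[2:5]); return C[5]+d*((z-C[5][2])/d[:,2])[:,None]
def bydepth(px,C):
    px=np.array(px); d=rays(px,*C[2:5]); return C[5]+d*C[1][px[:,1].astype(int),px[:,0].astype(int)][:,None]
E
python3 - <<'E'
from h import *
o=robot.get_obs(); print({k:np.round(v,3) for k,v in o.items()})
import pickle
for n in('top','scene'):
    C=cam(n); cv2.imwrite(f'pics/{n}0.png',C[0]); pickle.dump(C,open(n+'.pkl','wb')); print(n,C[5],np.round(C[4],3),C[2][0,0],C[3])
E
```

```text
{'time_s': np.float64(0.0), 'joint_positions': array([ 1.053,  0.309,  1.635,  0.   ,  1.2  , -0.07 ]), 'joint_vel': array([-0.001,  0.   , -0.001, -0.001, -0.   ,  0.   ]), 'tau': array([ 0.0000e+00, -4.1523e+01, -2.7668e+01, -0.0000e+00,  1.0000e-02,
       -0.0000e+00]), 'position': array([270.195, 562.561, 191.145]), 'orientation': array([-0.   ,  0.222,  0.975, -0.001]), 'contact_force': array([0.594, 0.113, 0.84 ]), 'wrist_torque': array([-0.024, -0.01 ,  0.047]), 'finger_force': np.float64(0.0), 'grip_width': np.float64(85.299)}
top [ 489.26633768   66.52599799 1122.49266635] [[ 0.028 -0.995  0.099]
 [-0.999 -0.03  -0.024]
 [ 0.027 -0.099 -0.995]] 596.3580942519066 [-0.08171303  0.          0.          0.          0.        ]
scene [1161.68337247 -482.00803795  676.14214792] [[ 0.709  0.415 -0.57 ]
 [ 0.705 -0.435  0.561]
 [-0.015 -0.799 -0.601]] 469.5864161155174 [-0.08895666  0.          0.          0.          0.        ]
```

View pics/top0.png

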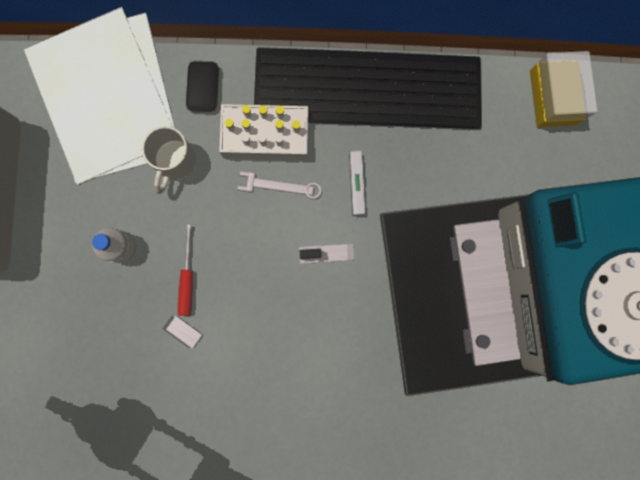

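View pics/scene0.png

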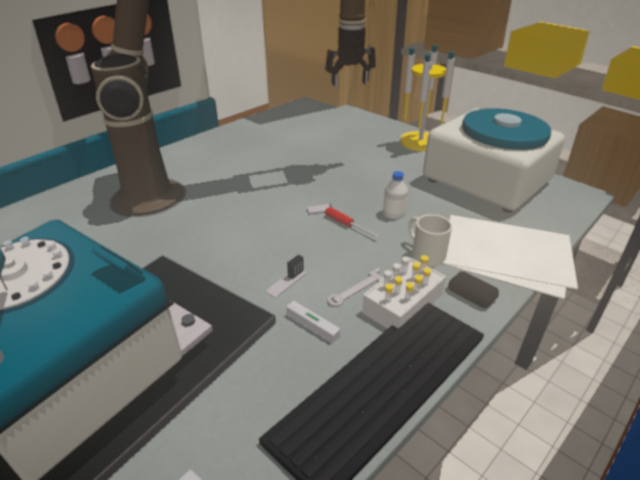

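The top view shows the shim's grip at (311,254) and its tip at (353,252). The bolts are at (469,246), which is foot_left, and (483,341), which is foot_right. The slab's front edge runs (383,215)–(405,393). The scene view confirms the layout.

```bash
python3 - <<'E'
from h import *; import pickle
C=pickle.load(open('top.pkl','rb')); img=C[0]; g=cv2.cvtColor(img,cv2.COLOR_BGR2GRAY)
def big(mask,x0,y0,x1,y1):
    m=np.zeros_like(g); m[y0:y1,x0:x1]=mask[y0:y1,x0:x1].astype(np.uint8)*255
    cs=cv2.findContours(m,cv2.RETR_EXTERNAL,cv2.CHAIN_APPROX_NONE)[0]; return max(cs,key=cv2.contourArea)
for n,(x,y) in dict(L=(469,246),R=(483,341)).items():
    c=big(g<140,x-11,y-11,x+12,y+12); (u,v),r=cv2.minEnclosingCircle(c); M=cv2.moments(c); cc=(M['m10']/M['m00'],M['m01']/M['m00'])
    d=np.median(C[1][y-3:y+4,x-3:x+4]); print(n,(u,v),r,cc,'depthpt',bydepth([[x,y]],C), onplane([cc],75,C), onplane([cc],90,C))
    print(' ledge',bydepth([[x+22,y+10]],C))
b=big(g>165,290,235,362,270); print('blade rect',cv2.minAreaRect(b))
k=big(g<70,290,240,335,268); print('grip rect',cv2.minAreaRect(k))
print('blade', onplane(cv2.boxPoints(cv2.minAreaRect(b)),3,C).round(1))
print('grip top',onplane(cv2.boxPoints(cv2.minAreaRect(k)),46,C).round(1), bydepth([[311,253]],C))
print('slab',bydepth([[388,222],[410,385],[420,300],[430,240],[430,350]],C).round(1), 'bench',bydepth([[340,300]],C).round(1))
Cw=cam('wrist'); print(np.round(robot.camera('wrist')['T_tool_cam'],2))
cv2.imwrite('pics/crop.png',cv2.resize(img[190:400,285:545],None,fx=3,fy=2.85,interpolation=cv2.INTER_CUBIC)[:600,:800])
E
```

```text
L (468.183837890625, 245.9264678955078) 7.477180004119873 (468.22402597402595, 245.9707792207792) depthpt [[ 581.82067457 -228.3575352    81.95322931]] [[ 582.4505258  -228.91870299   75.        ]] [[ 581.11613667 -224.68796166   90.        ]]
 ledge [[ 566.0375396  -272.02610782   70.01601628]]
R (482.3870849609375, 341.19354248046875) 7.706008434295654 (482.53246753246754, 341.23268398268397) depthpt [[ 415.45526021 -254.53732661   81.57272525]] [[ 414.56711893 -255.72619721   75.        ]] [[ 415.63680497 -251.111575     90.        ]]
 ledge [[ 397.86936465 -297.39397004   72.25153477]]
blade rect ((332.84771728515625, 252.36802673339844), (15.104374885559082, 28.712560653686523), 85.91438293457031)
grip rect ((310.0970458984375, 253.7617645263672), (8.283223152160645, 20.171178817749023), 85.60128784179688)
blade [[580.6  37.3   3. ]
 [586.1 -16.7   3. ]
 [557.7 -19.4   3. ]
 [552.3  34.5   3. ]]
grip top [[567.9  71.2  46. ]
 [571.8  34.9  46. ]
 [556.8  33.3  46. ]
 [553.   69.6  46. ]] [[563.68827448  50.68902031  47.4906755 ]]
slab [[ 627.4  -91.4   24.2]
 [ 328.9 -137.3   24.1]
 [ 484.2 -152.3   29.2]
 [ 596.  -170.6   25. ]
 [ 393.3 -172.9   25.8]] bench [[480.3  -6.8   2.4]]
[[   0.     -0.96   -0.29   72.03]
 [   1.      0.      0.     -1.21]
 [  -0.     -0.29    0.96 -181.69]
 [   0.      0.      0.      1.  ]]
```

View pics/crop.png

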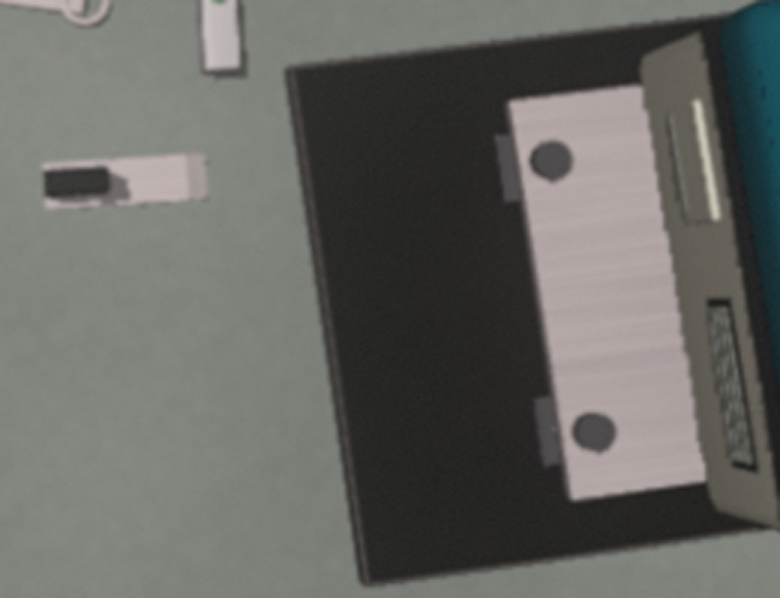

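The crop shows the two pads sticking out in front of the ledge, at (508,170) and (547,430). The bolts measure about 169 mm apart against the stated 170, which fits. Next I'll hover over the grip.

```bash
cat >> h.py <<'E'
def go(x,y,z,yaw):
    o=robot.get_obs(); Rt=q2R(o['orientation']); a=np.radians(yaw); tx=np.array([np.cos(a),np.sin(a),0]); tz=np.array([0,0,-1.])
    Rg=np.c_[tx,np.cross(tz,tx),tz]
    print('shift cm',np.round(Rt.T@(np.array([x,y,z])-o['position'])/10,2),'turn',np.round(np.degrees(R.from_matrix(Rt.T@Rg).as_rotvec()),2),'now',np.round(o['position'],1),'t',o['time_s'])
E
python3 -c "
from h import *
go(562,50,125,95.8)"
```

```text
shift cm [-48.5 -33.6   6.7] turn [-8.000e-02  4.000e-02  5.855e+01] now [270.3 562.9 191.6] t 0.2
```

Emit:
arm_command --pt "-5 -3.4 0 0 0 10 1" --pt "-10 -6.9 0 0 0 20 1" --pt "-15 -10.4 0 0 0 30 1" --pt "-20 -13.8 0 0 0 40 1" --pt "-25 -17.3 0 0 0 50 1"

```text
time_s: 0.82
position: [421.8, 297.5, 192.4]
orientation: [0.0, 0.615, 0.788, 0.0]
contact_force: [1.6, -0.0, -0.2]
grip_width: 85.3
finger_force: 0.0
```

```bash
python3 -c "
from h import *
go(562,50,125,95.8)"
```

```text
shift cm [-27.41   7.59   6.74] turn [ 0.03 -0.01  8.23] now [421.8 297.5 192.4] t 0.825
```

Emit:
arm_command --pt "-5.5 1.5 1.3 0 0 4 0.3" --pt "-11 3 2.6 0 0 8.2 0.0" --pt "-17 4.6 4 0 0 8.2 0" --pt "-22.5 6.1 5.4 0 0 8.2 0" --pt "-27.4 7.6 6.7 0 0 8.2 0"

```text
time_s: 1.45
position: [563.3, 50.5, 124.8]
orientation: [0.0, 0.669, 0.744, 0.0]
contact_force: [1.1, 0.9, 0.6]
grip_width: 42.7
finger_force: 0.0
```

Emit:
arm_command --pt "0 0 0 0 0 0 0" --pt "0 0 0 0 0 0 0" --pt "0 0 0 0 0 0 0" --pt "0 0 0 0 0 0 0" --pt "0 0 0 0 0 0 0"

```text
time_s: 2.08
position: [562.5, 53.4, 125.8]
orientation: [0.0, 0.668, 0.744, 0.0]
contact_force: [0.7, 0.1, -1.1]
grip_width: 42.8
finger_force: 0.0
```

```bash
python3 - <<'E'
from h import *; import pickle
C=cam('wrist'); pickle.dump(C,open('w1.pkl','wb')); cv2.imwrite('pics/w1.png',C[0]); print(np.round(C[5],1)); go(562,50,125,95.8)
E
```

```text
[554.3 124.1 307.4]
shift cm [-0.32 -0.09  0.07] turn [0.03 0.   0.41] now [562.5  53.2 125.7] t 2.125
```

View pics/w1.png

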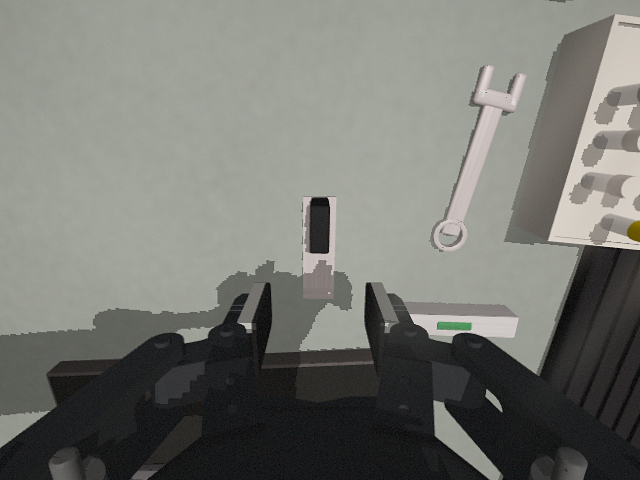

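The wrist view shows the grip at (320,226) and the blade from its rear edge at v≈197 to the tip at v≈298. I'll measure it here.

```bash
python3 - <<'E'
from h import *; import pickle
C=pickle.load(open('w1.pkl','rb')); img=C[0]; g=cv2.cvtColor(img,cv2.COLOR_BGR2GRAY)
k=np.zeros_like(g); k[190:270,300:340]=(g[190:270,300:340]<60)*255
c=max(cv2.findContours(k,0,2)[0],key=cv2.contourArea); r=cv2.boundingRect(c); print('grip bbox',r)
b=onplane(cv2.boxPoints(cv2.minAreaRect(c)),46,C).round(1); print(b)
print('top front edge row ~ profile', g[190:262:3,319])
print('depths',C[1][196:262:5,319])
for v in (200,285,292):
    e=np.abs(np.diff(g[v,290:350].astype(int))); i=np.where(e>20)[0]+290; print(v,i)
    print(onplane([[i[0]+.5,v],[i[-1]+.5,v]],4,C).round(1))
e=np.diff(g[270:320,319].astype(int)); print(g[285:306,319])
print('tip',onplane([[319,298.5]],1,C),'rear',onplane([[319,196.5]],4,C), 'griptop pts',bydepth([[319,215],[319,240]],C))
E
```

```text
grip bbox (310, 198, 20, 55)
[[553.8  77.5  46. ]
 [568.5  79.1  46. ]
 [573.7  35.1  46. ]
 [558.4  33.4  46. ]]
top front edge row ~ profile [166 165 143  15  19  20  46  47  41  45  42  41  39  38  43  40  42  45
  39  42  38 118 189 193]
depths [306.71912 283.54865 266.17114 265.92783 267.55383 268.39896 271.11185
 271.05194 272.67255 272.6503  274.9564  275.77057 322.50403   0.     ]
200 [302 309 310 311 327 328]
[[547.2  67.5   4. ]
 [570.5  70.    4. ]]
285 [302]
[[555.3 -15.7   4. ]
 [555.3 -15.7   4. ]]
292 [327 329]
[[580.3 -20.4   4. ]
 [582.3 -20.2   4. ]]
[126 124 125 123 122 122 123 122 119 124 122 124 120 120 104 105 103 105
 104 102 104]
tip [[573.01941306 -29.81911521   1.        ]] rear [[561.65312358  72.26449343   4.        ]] griptop pts [[562.18785111  65.3417678   48.19692923]
 [564.51194199  44.52078232  46.4652951 ]]
```

```bash
python3 -c "
from h import *
go(564,52.5,11,96.2)"
```

```text
shift cm [-0.09  0.14 11.47] turn [0.03 0.   0.01] now [562.5  53.2 125.7] t 2.125
```

Emit:
arm_command --pt "-0.1 0.15 3 0 0 0 0" --pt "-0.1 0.15 6 0 0 0 0" --pt "-0.1 0.15 8.5 0 0 0 0" --pt "-0.1 0.15 10.5 0 0 0 0" --pt "-0.1 0.15 11.4 0 0 0 0"

```text
time_s: 2.75
position: [563.4, 51.8, 10.1]
orientation: [-0.001, 0.668, 0.744, -0.001]
contact_force: [-0.5, 0.5, -0.3]
grip_width: 42.9
finger_force: 0.0
```

Emit:
arm_command --pt "0 0 0 0 0 0 0" --pt "0 0 0 0 0 0 -0.5" --pt "0 0 0 0 0 0 -0.8" --pt "0 0 0 0 0 0 -1" --pt "0 0 0 0 0 0 -1" --grip_force 40

```text
time_s: 3.38
position: [564.4, 51.7, 11.7]
orientation: [0.0, 0.668, 0.744, 0.0]
contact_force: [-0.1, 0.3, -0.4]
grip_width: -0.5
finger_force: 0.0
```

Emit:
arm_command --pt "0 0 0 0 0 0 -1" --pt "0 0 0 0 0 0 -1" --pt "0 0 -0.5 0 0 0 -1" --pt "0 0 -2 0 0 0 -1" --pt "0 0 -5 0 0 0 -1"

```text
time_s: 4.0
position: [563.0, 51.7, 61.5]
orientation: [-0.001, 0.668, 0.744, -0.001]
contact_force: [1.4, -0.8, 0.2]
grip_width: -0.1
finger_force: 0.0
```

Emit:
arm_command --pt "0 0 0 0 0 0 -1" --pt "0 0 0 0 0 0 -1" --pt "0 0 0 0 0 0 -1" --pt "0 0 0 0 0 0 -1" --pt "0 0 0 0 0 0 -1"

```text
time_s: 4.62
position: [563.7, 51.7, 60.7]
orientation: [-0.0, 0.668, 0.744, -0.0]
contact_force: [0.2, -0.2, 0.8]
grip_width: -0.2
finger_force: 0.0
```

```bash
python3 - <<'E'
from h import *; import pickle
C=cam('wrist'); pickle.dump(C,open('w2.pkl','wb')); cv2.imwrite('pics/w2.png',C[0]); go(564,52.5,60,96.2)
o=robot.get_obs(); print(o['contact_force'],o['grip_width'],o['finger_force'])
E
```

```text
shift cm [0.08 0.02 0.09] turn [-0.05 -0.   -0.05] now [563.8  51.7  60.9] t 4.675
[-0.16255541 -0.66018313 -0.17028507] -0.008987754633634928 0.0
```

View pics/w2.png

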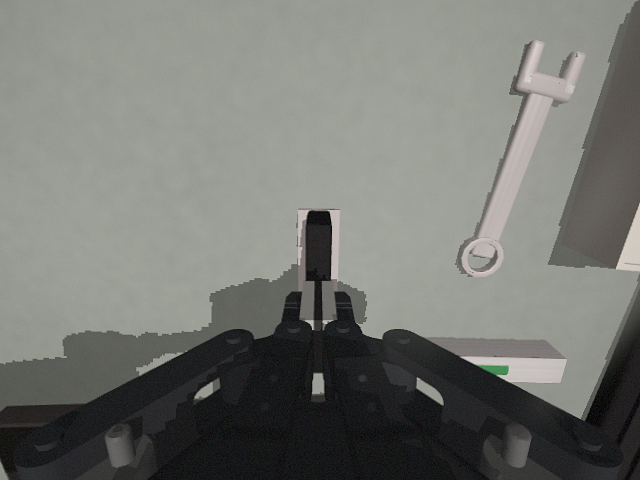

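The picture shows the gripper shut and empty. The grip is still standing at rows 210–282, behind the fingers. I'll compare the TCP's projection with the shim position.

```bash
python3 - <<'E'
from h import *; import pickle
def proj(P,C): return cv2.projectPoints(((P-C[5])@C[4]).reshape(-1,1,3),np.zeros(3),np.zeros(3),C[2],C[3])[0].reshape(-1,2).round(1)
for w,tcp in(('w1.pkl',[562.5,53.2,125.7]),('w2.pkl',[563.8,51.7,60.9])):
    C=pickle.load(open(w,'rb')); t=np.array(tcp)
    print(w,C[2][0,0],C[2][:2,2],'tcp',proj(t,C),'grasp',proj(t+[0,0,19],C)); 
    print('grip top front/rear at z46',proj(np.array([[566,32.5,46],[561.8,72,46],[573,-29.8,2],[564,52,11]]),C))
C=pickle.load(open('w2.pkl','rb')); print('blade rear',onplane([[319,209],],4,C),'grip top front',onplane([[319,282]],46,C),'rear top',onplane([[319,222]],46,C))
print('depth pts',bydepth([[319,240],[319,270],[305,300],[310,310],[334,310],[319,300],[300,300],[292,310]],C).round(1))
E
```

```text
w1.pkl 339.9494904772682 [317.71138217 236.6001993 ] tcp [[317.9 265.9]] grasp [[318.  279.3]]
grip top front/rear at z46 [[319.2 254. ]
 [319.4 206. ]
 [319.  298.9]
 [319.1 220.4]]
w2.pkl 339.9494904772682 [317.71138217 236.6001993 ] tcp [[318.1 265.7]] grasp [[318.2 279.1]]
grip top front/rear at z46 [[318.3 285.7]
 [318.4 224.6]
 [318.4 333.9]
 [318.4 239.7]]
blade rear [[562.20546237  72.70251793   4.        ]] grip top front [[566.18455165  35.07535014  46.        ]] rear top [[561.95691444  73.62166576  46.        ]]
depth pts [[563.1  62.9  47.2]
 [565.3  43.2  46.3]
 [557.6  60.9 122.4]
 [559.7  61.1 130.3]
 [568.4  62.5 131.1]
 [563.   61.8 123.1]
 [555.6  56.8 114.9]
 [553.   56.6 123.5]]
```

```bash
python3 - <<'E'
from h import *; import pickle
C=pickle.load(open('w2.pkl','rb'))
for u in (290,302,308,319,330,336,348):
    vs=np.arange(270,335,3); P=bydepth([[u,v] for v in vs],C); print(u,[(int(v),int(p[0]),int(p[1]),int(p[2])) for v,p in zip(vs,P)])
C=pickle.load(open('w1.pkl','rb'))
for u in (258,262,368,374):
    vs=np.arange(276,380,6); P=bydepth([[u,v] for v in vs],C); print(u,[(int(v),int(p[0]),int(p[1]),int(p[2])) for v,p in zip(vs,P)])
o=robot.get_obs(); print(o['joint_positions'],o['position'])
E
```

```text
290 [(270, 545, 22, 1), (273, 545, 19, 0), (276, 545, 17, 1), (279, 546, 14, 0), (282, 546, 11, 0), (285, 546, 9, 0), (288, 546, 7, 0), (291, 546, 4, 0), (294, 551, 55, 108), (297, 551, 56, 112), (300, 551, 55, 113), (303, 551, 55, 115), (306, 551, 56, 119), (309, 552, 56, 123), (312, 552, 56, 125), (315, 552, 56, 127), (318, 552, 56, 129), (321, 553, 62, 141), (324, 553, 62, 144), (327, 553, 62, 146), (330, 553, 62, 146), (333, 553, 61, 147)]
302 [(270, 554, 25, 4), (273, 554, 22, 3), (276, 555, 19, 3), (279, 555, 17, 4), (282, 555, 15, 4), (285, 555, 12, 3), (288, 555, 60, 111), (291, 556, 60, 114), (294, 556, 60, 116), (297, 556, 61, 120), (300, 556, 60, 121), (303, 556, 60, 125), (306, 556, 60, 127), (309, 556, 60, 129), (312, 556, 61, 132), (315, 556, 60, 134), (318, 557, 61, 137), (321, 557, 62, 140), (324, 557, 62, 142), (327, 557, 61, 143), (330, 557, 61, 145), (333, 557, 61, 146)]
308 [(270, 558, 42, 46), (273, 558, 40, 46), (276, 558, 38, 45), (279, 559, 36, 45), (282, 558, 60, 105), (285, 558, 61, 109), (288, 558, 60, 110), (291, 558, 60, 113), (294, 558, 61, 117), (297, 5
[... 3051 characters left out ...]
, 584, 48, 180), (336, 584, 45, 181), (342, 629, -74, 0), (348, 630, -82, 0), (354, 627, -78, 15), (360, 626, -79, 23), (366, 627, -85, 24), (372, 627, -90, 26), (378, 629, -98, 26)]
374 [(276, 623, 0, 0), (282, 624, -6, 0), (288, 584, 65, 177), (294, 583, 65, 182), (300, 582, 65, 187), (306, 582, 65, 192), (312, 582, 62, 192), (318, 583, 60, 192), (324, 583, 58, 193), (330, 583, 55, 193), (336, 583, 54, 194), (342, 583, 51, 195), (348, 584, 49, 196), (354, 584, 48, 197), (360, 584, 45, 197), (366, 632, -83, 26), (372, 634, -91, 25), (378, 635, -98, 25)]
[ 1.45703554e-02  3.57759780e-01  1.86543248e+00  9.68957176e-07
  9.19319806e-01 -9.27143160e-02] [563.847874    51.72093765  60.87686419]
```

The depth data answers it. The real fingertips end about 44 mm above the reported TCP (z≈105 at TCP 61; 48 mm with the hand half open), so the pads closed above the grip. The shim hasn't moved. I'll allow for that offset, reopen and go down carefully.

Emit:
arm_command --pt "0 0 0 0 0 0 0" --pt "0 0 0 0 0 0 0" --pt "0 0 1 0 0 0 0" --pt "0 0 3 0 0 0 0" --pt "0 0 5 0 0 0 0"

```text
time_s: 5.3
position: [564.0, 51.7, 10.3]
orientation: [-0.0, 0.668, 0.744, -0.0]
contact_force: [-0.1, 0.4, -0.3]
grip_width: 42.5
finger_force: 0.0
```

Emit:
arm_command --pt "0 0 1 0 0 0 0" --pt "0 0 2 0 0 0 0" --pt "0 0 2.5 0 0 0 0" --pt "0 0 3 0 0 0 0" --pt "0 0 3 0 0 0 0"

```text
time_s: 5.92
position: [564.1, 51.7, -18.7]
orientation: [-0.0, 0.668, 0.744, -0.0]
contact_force: [0.3, 0.9, 0.2]
grip_width: 42.5
finger_force: 0.0
```

```bash
python3 - <<'E'
from h import *
C=cam('wrist'); go(564,52.,-34,96.2)
for u in (258,262,368,374):
    vs=np.arange(270,310,3); P=bydepth([[u,v] for v in vs],C); print(u,[(int(v),int(p[0]),int(p[1]),int(p[2])) for v,p in zip(vs,P)])
print(robot.get_obs()['contact_force'])
E
```

```text
shift cm [ 0.04 -0.03  1.55] turn [ 0.01  0.   -0.06] now [564.3  51.7 -18.5] t 5.975
258 [(270, 532, 53, 0), (273, 532, 51, 0), (276, 533, 49, 0), (279, 533, 48, 0), (282, 533, 46, 0), (285, 537, 58, 28), (288, 538, 58, 32), (291, 538, 58, 35), (294, 538, 58, 37), (297, 539, 59, 41), (300, 539, 58, 42), (303, 540, 58, 45), (306, 540, 59, 48), (309, 541, 59, 50)]
262 [(270, 534, 53, 0), (273, 535, 52, 0), (276, 535, 49, 0), (279, 535, 48, 0), (282, 535, 46, 0), (285, 539, 59, 29), (288, 539, 59, 33), (291, 540, 58, 34), (294, 540, 59, 38), (297, 540, 59, 40), (300, 541, 59, 43), (303, 541, 58, 44), (306, 541, 57, 44), (309, 541, 56, 45)]
368 [(270, 589, 59, 0), (273, 589, 57, 0), (276, 589, 56, 0), (279, 589, 54, 0), (282, 590, 52, 0), (285, 584, 64, 29), (288, 584, 63, 30), (291, 584, 61, 30), (294, 584, 60, 31), (297, 584, 60, 33), (300, 584, 58, 33), (303, 584, 57, 33), (306, 584, 56, 33), (309, 585, 54, 33)]
374 [(270, 592, 59, 0), (273, 592, 58, 0), (276, 593, 56, 0), (279, 593, 54, 0), (282, 593, 52, 0), (285, 586, 64, 30), (288, 586, 63, 31), (291, 586, 63, 34), (294, 585, 64, 38), (297, 585, 63, 40), (300, 584, 64, 44), (303, 584, 63, 45), (306, 583, 63, 47), (309, 584, 62, 47)]
[ 0.00789674 -0.31549014  0.41929661]
```

Emit:
arm_command --pt "0.03 0 0.5 0 0 0 0" --pt "0.03 0 1 0 0 0 0" --pt "0.03 0 1.5 0 0 0 0" --pt "0.03 0 1.5 0 0 0 -0.4" --pt "0.03 0 1.5 0 0 0 -0.7"

```text
time_s: 6.6
position: [564.2, 52.0, -33.7]
orientation: [-0.0, 0.668, 0.744, -0.0]
contact_force: [-0.0, 0.3, -1.9]
grip_width: 15.4
finger_force: 39.9
```

Emit:
arm_command --pt "0 0 0 0 0 0 -1" --pt "0 0 0 0 0 0 -1" --pt "0 0 0 0 0 0 -1" --pt "0 0 0 0 0 0 -1" --pt "0 0 -0.2 0 0 0 -1" --grip_force 40

```text
time_s: 7.22
position: [563.9, 52.0, -31.8]
orientation: [-0.0, 0.668, 0.744, -0.0]
contact_force: [0.2, 0.1, -0.9]
grip_width: 15.4
finger_force: 39.9
```

It's gripped (15.4 mm opening). Now I'll lift, refine the yaw from the slab edge, and work out the standoff at foot_left.

Emit:
arm_command --pt "0 0 -1 0 0 0 -1" --pt "0 0 -2 0 0 0 -1" --pt "0 0 -3.5 0 0 0 -1" --pt "0 0 -5 0 0 0 -1" --pt "0 0 -5 0 0 0 -1"

```text
time_s: 7.85
position: [566.2, 52.0, 20.7]
orientation: [0.002, 0.668, 0.744, 0.002]
contact_force: [0.2, -0.2, -2.0]
grip_width: 15.4
finger_force: 39.9
```

```bash
cat >> h.py <<'E'
def geo(which):
    L=np.array([581.8,-226.9]);Rr=np.array([415.1,-253.6]); y=(L-Rr)/np.linalg.norm(L-Rr); x=np.array([y[1],-y[0]])
    return (L if which=='L' else Rr),x,y
def foot(which,fx,fy,z,yaw=99.1):  # grip centre at foot-frame fx,fy
    c,x,y=geo(which); p=c+fx*x+fy*y; go(p[0],p[1],z,yaw)
def where(which):
    o=robot.get_obs(); c,x,y=geo(which); d=np.array(o['position'][:2])-c
    print('foot xy',np.round([d@x,d@y],1),'tip x',round(d@x+82,1),'z',round(o['position'][2],1),'F foot',np.round([o['contact_force'][:2]@x,o['contact_force'][:2]@y,o['contact_force'][2]],1),'t',o['time_s'])
E
python3 - <<'E'
from h import *; import pickle
C=pickle.load(open('top.pkl','rb'))
a=onplane([[381.7,213.9],[406.7,394.2]],24,C); d=a[0]-a[1]; print(a.round(1),np.degrees(np.arctan2(d[1],d[0])), np.linalg.norm(d), geo('L')[1:])
c,x,y=geo('L'); print('edge in foot x',[(p[:2]-c)@x for p in a],[(p[:2]-c)@y for p in a])
foot('L',-122,0,15)
E
```

```text
[[ 642.2  -79.4   24. ]
 [ 312.1 -131.6   24. ]] 8.979768441768671 334.19702835074906 (array([ 0.15815221, -0.98741474]), array([0.98741474, 0.15815221]))
edge in foot x [np.float64(-136.07532801683965), np.float64(-136.77463689895814)] [np.float64(82.99609056108245), np.float64(-251.2002061352735)]
shift cm [-15.72  -2.07   0.57] turn [ 0.26  0.03 -2.95] now [566.2  52.   20.7] t 7.85
```

Emit:
arm_command --pt "-4 -0.5 0 0 0 -1 -1" --pt "-8 -1.0 0 0 0 -2 -1" --pt "-12 -1.5 0 0 0 -3 -1" --pt "-15 -2 0 0 0 -3 -1" --pt "-15.7 -2.05 0 0 0 -3 -1"

```text
time_s: 8.48
position: [560.2, -108.0, 18.1]
orientation: [-0.0, 0.649, 0.76, -0.0]
contact_force: [0.2, 0.4, -1.7]
grip_width: 15.6
finger_force: 39.8
```

Emit:
arm_command --pt "0 0 0 0 0 0 -1" --pt "0 0 0 0 0 0 -1" --pt "0 0 0 0 0 0 -1" --pt "0 0 0 0 0 0 -1" --pt "0 0 0 0 0 0 -1"

```text
time_s: 9.1
position: [560.6, -105.9, 18.4]
orientation: [0.0, 0.648, 0.761, 0.0]
contact_force: [0.3, -0.3, -2.2]
grip_width: 15.3
finger_force: 39.8
```

```bash
python3 - <<'E'
from h import *; import pickle
where('L'); foot('L',-122,0,15)
C=cam('top'); pickle.dump(C,open('top2.pkl','wb')); cv2.imwrite('pics/top2.png',cv2.resize(C[0][200:290,380:500],None,fx=6,fy=6,interpolation=cv2.INTER_CUBIC))
E
```

```text
foot xy [-122.8   -1.7] tip x -40.8 z 18.4 F foot [ 0.3  0.2 -2.2] t 9.1
shift cm [-0.08  0.17  0.34] turn [ 0.   -0.    0.08] now [ 560.6 -105.9   18.4] t 9.1
```

View pics/top2.png

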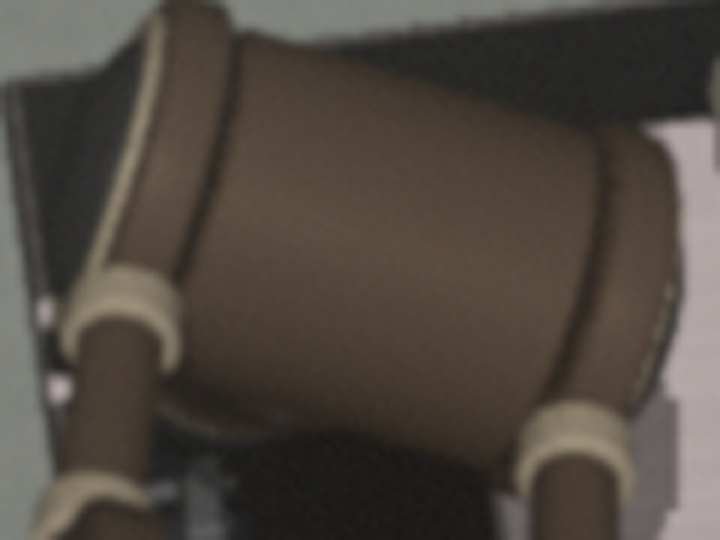

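The arm hides the blade from above. I'll check that its wrist will clear the 250 mm housing, and look from the scene camera.

```bash
python3 - <<'E'
from h import *; import pickle
C=pickle.load(open('top2.pkl','rb')); c,x,y=geo('L')
for px in ([410,220],[430,230],[450,240],[470,240],[480,235],[488,245],[491,235],[400,240],[475,285],[520,245],[530,300]):
    p=bydepth([px],C)[0]; print(px,p.round(0),'foot',((p[:2]-c)@x).round(0),((p[:2]-c)@y).round(0))
C=cam('scene'); pickle.dump(C,open('sc2.pkl','wb')); cv2.imwrite('pics/sc2.png',cv2.resize(C[0][130:380,100:380],None,fx=2.8,fy=2.4))
E
```

```text
[410, 220] [582. -62. 415.] foot -163.0 26.0
[430, 230] [570. -87. 414.] foot -140.0 11.0
[450, 240] [ 559. -111.  413.] foot -118.0 -4.0
[470, 240] [ 560. -136.  413.] foot -94.0 -7.0
[480, 235] [ 567. -152.  401.] foot -76.0 -2.0
[488, 245] [ 554. -157.  415.] foot -73.0 -16.0
[491, 235] [ 567. -162.  413.] foot -67.0 -5.0
[400, 240] [557. -50. 415.] foot -179.0 3.0
[475, 285] [ 505. -138.  426.] foot -100.0 -62.0
[520, 245] [ 578. -287.  173.] foot 59.0 -13.0
[530, 300] [ 489. -304.  173.] foot 61.0 -104.0
```

View pics/sc2.png

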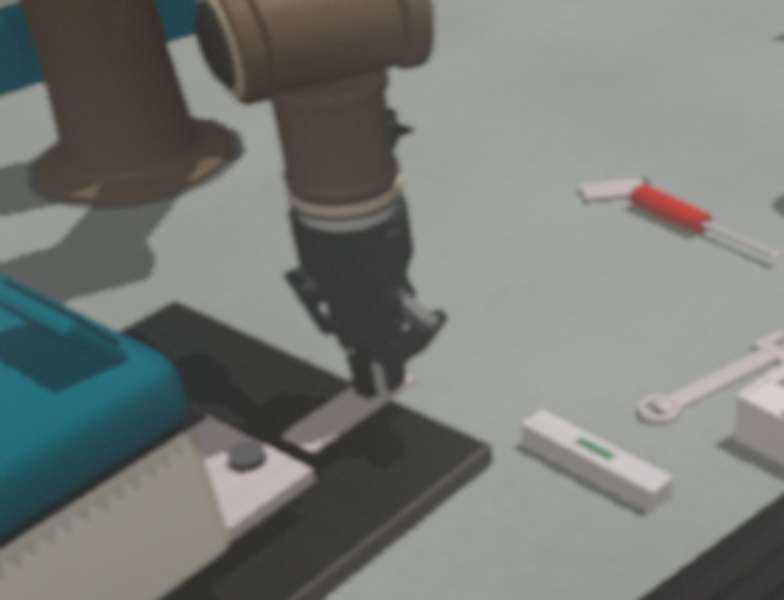

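In the scene view the blade is held level, with its tip edge from about (283,436) to (313,452) in the crop, pointing at the left foot. The wrist's underside is at about z 325, so it clears the housing. Next: check the tip, then feel for the slab.

```bash
python3 - <<'E'
from h import *; import pickle
C=pickle.load(open('sc2.pkl','rb')); c,x,y=geo('L')
px=[[100+u/2.8,130+v/2.4] for u,v in((283,436),(313,452),(298,444))]
P=onplane(px,53,C); print(P.round(1),((P[:,:2]-c)@x).round(1),((P[:,:2]-c)@y).round(1))
b=[[100+247/2.8,130+446/2.4]]; P=onplane(b,82,C); print('bolt',P, ((P[:,:2]-c)@x),((P[:,:2]-c)@y))
print(bydepth([[209,313],[225,300]],C))
E
```

```text
[[ 558.2 -185.1   53. ]
 [ 587.5 -181.2   53. ]
 [ 573.  -183.1   53. ]] [-45.  -44.3 -44.6] [-16.6  12.8  -1.8]
bolt [[ 578.50861282 -221.42712314   82.        ]] [-5.92453947] [-2.38441665]
[[ 574.25965886 -177.6713613    55.30217006]
 [ 568.81711002 -135.72630543   57.01300837]]
```

Emit:
arm_command --pt "-0.05 0.15 0.4 0 0 0 -1" --pt "-0.05 0.15 0.9 0 0 0 -1" --pt "-0.05 0.15 1.2 0 0 0 -1" --pt "-0.05 0.15 1.5 0 0 0 -1" --pt "-0.05 0.15 1.5 0 0 0 -1"

```text
time_s: 9.82
position: [561.8, -106.4, 2.9]
orientation: [-0.0, 0.649, 0.761, -0.0]
contact_force: [-0.0, -0.5, -1.3]
grip_width: 15.3
finger_force: 39.8
```

Emit:
arm_command --pt "0 0 0.2 0 0 0 -1" --pt "0 0 0.4 0 0 0 -1" --pt "0 0 0.6 0 0 0 -1" --pt "0 0 0.7 0 0 0 -1" --pt "0 0 0.7 0 0 0 -1"

```text
time_s: 10.45
position: [562.0, -106.5, -3.7]
orientation: [-0.0, 0.648, 0.761, -0.0]
contact_force: [0.9, 0.7, -1.7]
grip_width: 15.6
finger_force: 39.8
```

Emit:
arm_command --pt "0 0 0.05 0 0 0 -1" --pt "0 0 0.1 0 0 0 -1" --pt "0 0 0.15 0 0 0 -1" --pt "0 0 0.15 0 0 0 -1" --pt "0 0 0.15 0 0 0 -1"

```text
time_s: 11.08
position: [562.1, -106.5, -5.1]
orientation: [-0.0, 0.649, 0.761, 0.0]
contact_force: [-0.3, 0.1, -1.5]
grip_width: 15.8
finger_force: 39.8
```

Emit:
arm_command --pt "0 0 0.05 0 0 0 -1" --pt "0 0 0.1 0 0 0 -1" --pt "0 0 0.1 0 0 0 -1" --pt "0 0 0.1 0 0 0 -1" --pt "0 0 0.1 0 0 0 -1"

```text
time_s: 11.7
position: [562.1, -106.5, -6.1]
orientation: [-0.0, 0.648, 0.761, -0.0]
contact_force: [-0.8, 0.2, -2.2]
grip_width: 15.5
finger_force: 39.8
```

Emit:
arm_command --pt "0 0 0.05 0 0 0 -1" --pt "0 0 0.1 0 0 0 -1" --pt "0 0 0.1 0 0 0 -1" --pt "0 0 0.1 0 0 0 -1" --pt "0 0 0.1 0 0 0 -1"

```text
time_s: 12.32
position: [562.2, -106.5, -7.1]
orientation: [0.0, 0.648, 0.761, -0.0]
contact_force: [-0.5, 0.1, -1.9]
grip_width: 15.4
finger_force: 39.8
```

Emit:
arm_command --pt "0 0 0.05 0 0 0 -1" --pt "0 0 0.1 0 0 0 -1" --pt "0 0 0.1 0 0 0 -1" --pt "0 0 0.1 0 0 0 -1" --pt "0 0 0.1 0 0 0 -1"

```text
time_s: 12.95
position: [562.2, -106.6, -8.0]
orientation: [0.0, 0.649, 0.761, 0.0]
contact_force: [-0.1, -0.6, 0.3]
grip_width: 15.4
finger_force: 40.1
```

Emit:
arm_command --pt "0 0 0.05 0 0 0 -1" --pt "0 0 0.05 0 0 0 -1" --pt "0 0 0.05 0 0 0 -1" --pt "0 0 0.05 0 0 0 -1" --pt "0 0 0.05 0 0 0 -1"

```text
time_s: 13.58
position: [562.2, -106.6, -8.1]
orientation: [0.0, 0.648, 0.761, 0.0]
contact_force: [-1.4, 0.2, 5.4]
grip_width: 15.3
finger_force: 40.8
```

```bash
python3 -c "
from h import *
where('L'); print(robot.get_obs()['wrist_torque'])"
```

```text
foot xy [-121.9   -0.3] tip x -39.9 z -8.1 F foot [-0.4 -1.4  5.4] t 13.575
[ 0.17085549  0.41068162 -0.02354993]
```

The slab is felt at TCP z ≈ −8.0, so its top is about 25.5. I'll raise slightly and advance to foot_left.

Emit:
arm_command --pt "0 0 -0.1 0 0 0 -1" --pt "-0.3 0 -0.1 0 0 0 -1" --pt "-0.7 0 -0.1 0 0 0 -1" --pt "-1.1 0 -0.1 0 0 0 -1" --pt "-1.2 0 -0.1 0 0 0 -1"

```text
time_s: 14.2
position: [564.1, -118.8, -7.8]
orientation: [0.0, 0.649, 0.761, -0.0]
contact_force: [-0.5, -0.9, -1.2]
grip_width: 15.4
finger_force: 39.9
```

Emit:
arm_command --pt "-0.05 0 0 0 0 0 -1" --pt "-0.1 0 0 0 0 0 -1" --pt "-0.15 0 0 0 0 0 -1" --pt "-0.2 0 0 0 0 0 -1" --pt "-0.2 0 0 0 0 0 -1"

```text
time_s: 14.82
position: [564.4, -120.3, -7.6]
orientation: [0.0, 0.648, 0.761, 0.0]
contact_force: [-0.2, 0.1, -2.2]
grip_width: 15.6
finger_force: 39.9
```

```bash
python3 -c "
from h import *
where('L')"
```

```text
foot xy [-108.    -0.3] tip x -26.0 z -7.6 F foot [-0.1 -0.2 -2.2] t 14.825
```

Free so far. I'll go on in 1.5 mm steps.

Emit:
arm_command --pt "-0.05 0 0 0 0 0 -1" --pt "-0.1 0 0 0 0 0 -1" --pt "-0.15 0 0 0 0 0 -1" --pt "-0.15 0 0 0 0 0 -1" --pt "-0.15 0 0 0 0 0 -1"

```text
time_s: 15.45
position: [564.6, -121.9, -7.6]
orientation: [0.0, 0.649, 0.761, 0.0]
contact_force: [-0.1, 0.0, -0.1]
grip_width: 15.5
finger_force: 39.9
```

Emit:
arm_command --pt "-0.05 0 0 0 0 0 -1" --pt "-0.1 0 0 0 0 0 -1" --pt "-0.15 0 0 0 0 0 -1" --pt "-0.15 0 0 0 0 0 -1" --pt "-0.15 0 0 0 0 0 -1"

```text
time_s: 16.08
position: [564.8, -123.3, -7.6]
orientation: [-0.0, 0.649, 0.761, 0.0]
contact_force: [0.3, 0.4, -1.9]
grip_width: 15.5
finger_force: 39.9
```

Tip at about −23. I'll keep going one step at a time.

Emit:
arm_command --pt "-0.05 0 0 0 0 0 -1" --pt "-0.1 0 0 0 0 0 -1" --pt "-0.15 0 0 0 0 0 -1" --pt "-0.15 0 0 0 0 0 -1" --pt "-0.15 0 0 0 0 0 -1"

```text
time_s: 16.7
position: [565.1, -124.8, -7.6]
orientation: [-0.0, 0.649, 0.761, -0.0]
contact_force: [-0.4, 0.3, -2.5]
grip_width: 15.6
finger_force: 39.9
```

Emit:
arm_command --pt "-0.05 0 0 0 0 0 -1" --pt "-0.1 0 0 0 0 0 -1" --pt "-0.1 0 0 0 0 0 -1" --pt "-0.1 0 0 0 0 0 -1" --pt "-0.1 0 0 0 0 0 -1"

```text
time_s: 17.32
position: [565.2, -125.8, -7.6]
orientation: [-0.0, 0.648, 0.761, -0.0]
contact_force: [-0.1, 0.5, -1.3]
grip_width: 15.4
finger_force: 39.9
```

Emit:
arm_command --pt "-0.05 0 0 0 0 0 -1" --pt "-0.1 0 0 0 0 0 -1" --pt "-0.15 0 0 0 0 0 -1" --pt "-0.15 0 0 0 0 0 -1" --pt "-0.15 0 0 0 0 0 -1"

```text
time_s: 17.95
position: [565.5, -127.3, -7.6]
orientation: [-0.0, 0.649, 0.761, 0.0]
contact_force: [-0.3, -0.6, -1.8]
grip_width: 15.5
finger_force: 39.9
```

Emit:
arm_command --pt "-0.05 0 0 0 0 0 -1" --pt "-0.1 0 0 0 0 0 -1" --pt "-0.15 0 0 0 0 0 -1" --pt "-0.15 0 0 0 0 0 -1" --pt "-0.15 0 0 0 0 0 -1"

```text
time_s: 18.58
position: [565.7, -128.7, -7.6]
orientation: [-0.0, 0.649, 0.761, -0.0]
contact_force: [-0.3, 0.0, -1.0]
grip_width: 15.2
finger_force: 39.9
```

```bash
python3 -c "
from h import *
where('L')"
```

```text
foot xy [-99.5  -0.4] tip x -17.5 z -7.6 F foot [-0.  -0.3 -1. ] t 18.575
```

Emit:
arm_command --pt "-0.05 0 0 0 0 0 -1" --pt "-0.1 0 0 0 0 0 -1" --pt "-0.15 0 0 0 0 0 -1" --pt "-0.18 0 0 0 0 0 -1" --pt "-0.18 0 0 0 0 0 -1"

```text
time_s: 19.2
position: [566.0, -130.6, -7.6]
orientation: [0.0, 0.649, 0.761, -0.0]
contact_force: [0.0, -1.0, -1.9]
grip_width: 15.2
finger_force: 39.9
```

Emit:
arm_command --pt "-0.05 0 0 0 0 0 -1" --pt "-0.1 0 0 0 0 0 -1" --pt "-0.15 0 0 0 0 0 -1" --pt "-0.18 0 0 0 0 0 -1" --pt "-0.18 0 0 0 0 0 -1"

```text
time_s: 19.82
position: [566.3, -132.3, -7.6]
orientation: [-0.0, 0.649, 0.761, -0.0]
contact_force: [-1.1, -0.2, -2.0]
grip_width: 15.1
finger_force: 39.9
```

```bash
python3 -c "
from h import *
where('L')"
```

```text
foot xy [-95.8  -0.4] tip x -13.8 z -7.6 F foot [ 0.  -1.1 -2. ] t 19.825
```

The tip is about 8 mm past the pad's front edge with no force, so foot_left looks like the slack one. I'll continue until the full blade thickness is under.

Emit:
arm_command --pt "-0.05 0 0 0 0 0 -1" --pt "-0.1 0 0 0 0 0 -1" --pt "-0.15 0 0 0 0 0 -1" --pt "-0.2 0 0 0 0 0 -1" --pt "-0.2 0 0 0 0 0 -1"

```text
time_s: 20.45
position: [566.6, -134.3, -7.6]
orientation: [0.0, 0.649, 0.761, 0.0]
contact_force: [-0.0, 0.3, -1.3]
grip_width: 15.9
finger_force: 39.9
```

Emit:
arm_command --pt "-0.05 0 0 0 0 0 -1" --pt "-0.1 0 0 0 0 0 -1" --pt "-0.15 0 0 0 0 0 -1" --pt "-0.2 0 0 0 0 0 -1" --pt "-0.2 0 0 0 0 0 -1"

```text
time_s: 21.08
position: [566.9, -136.3, -7.6]
orientation: [0.0, 0.649, 0.761, 0.0]
contact_force: [0.8, 0.2, -1.2]
grip_width: 15.4
finger_force: 39.9
```

Emit:
arm_command --pt "-0.05 0 0 0 0 0 -1" --pt "-0.1 0 0 0 0 0 -1" --pt "-0.15 0 0 0 0 0 -1" --pt "-0.2 0 0 0 0 0 -1" --pt "-0.2 0 0 0 0 0 -1"

```text
time_s: 21.7
position: [567.3, -138.3, -7.6]
orientation: [0.0, 0.649, 0.761, 0.0]
contact_force: [0.1, -0.6, -0.8]
grip_width: 15.7
finger_force: 39.9
```

```bash
python3 -c "
from h import *
where('L')"
```

```text
foot xy [-89.8  -0.3] tip x -7.8 z -7.6 F foot [ 0.6  0.  -0.8] t 21.7
```

Emit:
arm_command --pt "-0.08 0 0 0 0 0 -1" --pt "-0.16 0 0 0 0 0 -1" --pt "-0.24 0 0 0 0 0 -1" --pt "-0.3 0 0 0 0 0 -1" --pt "-0.3 0 0 0 0 0 -1"

```text
time_s: 22.32
position: [567.7, -141.3, -7.7]
orientation: [-0.0, 0.649, 0.761, -0.0]
contact_force: [0.2, 0.0, -2.1]
grip_width: 15.6
finger_force: 39.9
```

Emit:
arm_command --pt "-0.08 0 0 0 0 0 -1" --pt "-0.16 0 0 0 0 0 -1" --pt "-0.24 0 0 0 0 0 -1" --pt "-0.3 0 0 0 0 0 -1" --pt "-0.3 0 0 0 0 0 -1"

```text
time_s: 22.95
position: [568.2, -144.2, -7.6]
orientation: [0.0, 0.649, 0.761, -0.0]
contact_force: [-0.1, -0.8, -2.6]
grip_width: 15.7
finger_force: 39.8
```

Emit:
arm_command --pt "-0.08 0 0 0 0 0 -1" --pt "-0.16 0 0 0 0 0 -1" --pt "-0.24 0 0 0 0 0 -1" --pt "-0.3 0 0 0 0 0 -1" --pt "-0.3 0 0 0 0 0 -1"

```text
time_s: 23.58
position: [568.7, -147.2, -7.6]
orientation: [0.0, 0.649, 0.761, -0.0]
contact_force: [-0.1, 0.4, -2.4]
grip_width: 15.4
finger_force: 39.8
```

```bash
python3 - <<'E'
from h import *
where('L'); C=cam('scene'); cv2.imwrite('pics/sc3.png',cv2.resize(C[0][230:350,130:290],None,fx=5,fy=5,interpolation=cv2.INTER_CUBIC))
E
```

```text
foot xy [-80.8  -0.4] tip x 1.2 z -7.6 F foot [-0.4 -0.  -2.4] t 23.575
```

View pics/sc3.png

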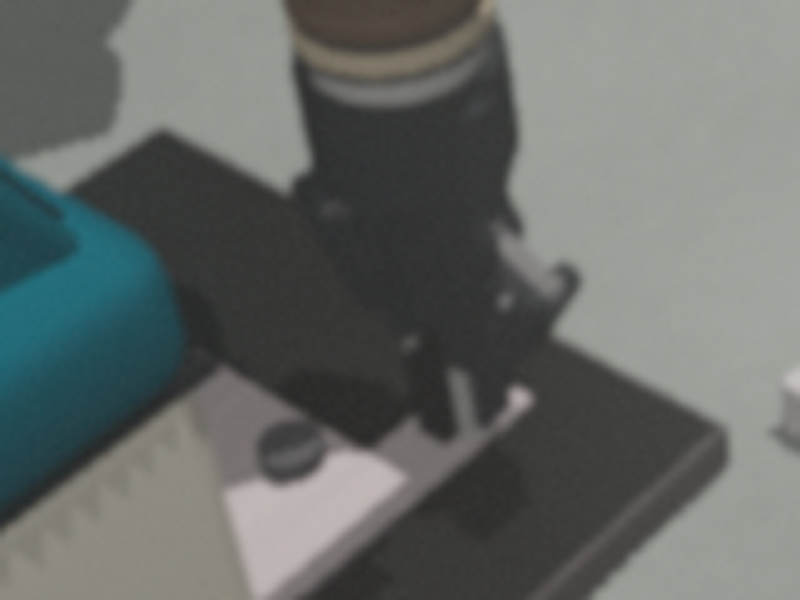

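The blade has slid in under the ledge (front corner at (405,480) in the crop) with no resistance, so this is the slack foot. Pushing further.

Emit:
arm_command --pt "-0.2 0 0 0 0 0 -1" --pt "-0.4 0 0 0 0 0 -1" --pt "-0.6 0 0 0 0 0 -1" --pt "-0.8 0 0 0 0 0 -1" --pt "-0.8 0 0 0 0 0 -1"

```text
time_s: 24.25
position: [569.9, -155.3, -7.7]
orientation: [0.0, 0.649, 0.761, -0.0]
contact_force: [-1.0, -1.7, -2.0]
grip_width: 15.3
finger_force: 39.8
```

Emit:
arm_command --pt "-0.2 0 0 0 0 0 -1" --pt "-0.4 0 0 0 0 0 -1" --pt "-0.6 0 0 0 0 0 -1" --pt "-0.8 0 0 0 0 0 -1" --pt "-0.8 0 0 0 0 0 -1"

```text
time_s: 24.88
position: [571.2, -163.2, -7.7]
orientation: [0.0, 0.649, 0.761, -0.0]
contact_force: [-0.4, -0.1, -3.4]
grip_width: 15.6
finger_force: 39.7
```

Emit:
arm_command --pt "-0.2 0 0 0 0 0 -1" --pt "-0.4 0 0 0 0 0 -1" --pt "-0.6 0 0 0 0 0 -1" --pt "-0.8 0 0 0 0 0 -1" --pt "-0.8 0 0 0 0 0 -1"

```text
time_s: 25.5
position: [572.4, -171.1, -7.7]
orientation: [0.0, 0.649, 0.761, -0.0]
contact_force: [-0.2, -0.2, -4.5]
grip_width: 15.4
finger_force: 39.6
```

```bash
python3 - <<'E'
from h import *
where('L')
E
```

```text
foot xy [-56.6  -0.4] tip x 25.4 z -7.7 F foot [ 0.2 -0.3 -4.5] t 25.5
```

Fz drifts to −4.5: the blade is grazing the tilted pad. I'll lower it 0.4 mm and carry on gently.

Emit:
arm_command --pt "0 0 0.04 0 0 0 -1" --pt "-0.1 0 0.04 0 0 0 -1" --pt "-0.2 0 0.04 0 0 0 -1" --pt "-0.3 0 0.04 0 0 0 -1" --pt "-0.3 0 0.04 0 0 0 -1"

```text
time_s: 26.12
position: [573.2, -174.0, -7.9]
orientation: [0.0, 0.648, 0.761, -0.0]
contact_force: [0.2, 0.3, -2.5]
grip_width: 15.5
finger_force: 39.7
```

Emit:
arm_command --pt "-0.1 0 0 0 0 0 -1" --pt "-0.2 0 0 0 0 0 -1" --pt "-0.3 0 0 0 0 0 -1" --pt "-0.3 0 0 0 0 0 -1" --pt "-0.3 0 0 0 0 0 -1"

```text
time_s: 26.75
position: [573.6, -176.9, -8.0]
orientation: [0.0, 0.648, 0.761, -0.0]
contact_force: [0.6, 0.2, -2.1]
grip_width: 15.4
finger_force: 39.7
```

```bash
python3 - <<'E'
from h import *
where('L')
E
```

```text
foot xy [-50.7  -0.2] tip x 31.3 z -8.0 F foot [-0.1  0.6 -2.1] t 26.75
```

Emit:
arm_command --pt "-0.1 0 0 0 0 0 -1" --pt "-0.2 0 0 0 0 0 -1" --pt "-0.25 0 0 0 0 0 -1" --pt "-0.25 0 0 0 0 0 -1" --pt "-0.25 0 0 0 0 0 -1"

```text
time_s: 27.38
position: [573.9, -179.2, -8.0]
orientation: [0.0, 0.648, 0.761, -0.0]
contact_force: [0.9, -0.3, -2.1]
grip_width: 15.8
finger_force: 39.8
```

Emit:
arm_command --pt "-0.05 0 0 0 0 0 -1" --pt "-0.1 0 0 0 0 0 -1" --pt "-0.15 0 0 0 0 0 -1" --pt "-0.15 0 0 0 0 0 -1" --pt "-0.15 0 0 0 0 0 -1"

```text
time_s: 28.0
position: [574.1, -180.7, -8.0]
orientation: [0.0, 0.649, 0.761, -0.0]
contact_force: [0.7, 0.6, -1.9]
grip_width: 15.7
finger_force: 39.8
```

Emit:
arm_command --pt "-0.05 0 0 0 0 0 -1" --pt "-0.1 0 0 0 0 0 -1" --pt "-0.1 0 0 0 0 0 -1" --pt "-0.1 0 0 0 0 0 -1" --pt "-0.1 0 0 0 0 0 -1"

```text
time_s: 28.62
position: [574.3, -181.7, -8.0]
orientation: [0.0, 0.648, 0.761, -0.0]
contact_force: [0.0, 0.2, -2.2]
grip_width: 15.5
finger_force: 39.8
```

```bash
python3 - <<'E'
from h import *
where('L')
E
```

```text
foot xy [-45.8  -0.3] tip x 36.2 z -8.0 F foot [-0.2  0.1 -2.2] t 28.625
```

Emit:
arm_command --pt "-0.05 0 0 0 0 0 -1" --pt "-0.1 0 0 0 0 0 -1" --pt "-0.15 0 0 0 0 0 -1" --pt "-0.15 0 0 0 0 0 -1" --pt "-0.15 0 0 0 0 0 -1"

```text
time_s: 29.25
position: [574.5, -183.2, -8.0]
orientation: [0.0, 0.648, 0.761, -0.0]
contact_force: [-0.6, -0.0, -1.9]
grip_width: 15.4
finger_force: 39.8
```

Emit:
arm_command --pt "-0.05 0 0 0 0 0 -1" --pt "-0.1 0 0 0 0 0 -1" --pt "-0.1 0 0 0 0 0 -1" --pt "-0.1 0 0 0 0 0 -1" --pt "-0.1 0 0 0 0 0 -1"

```text
time_s: 29.88
position: [574.6, -184.2, -8.0]
orientation: [0.0, 0.648, 0.761, -0.0]
contact_force: [0.6, -0.1, -1.8]
grip_width: 15.6
finger_force: 39.8
```

Tip at about +38.7 and still free. Another two 1 mm steps.

Emit:
arm_command --pt "-0.05 0 0 0 0 0 -1" --pt "-0.1 0 0 0 0 0 -1" --pt "-0.1 0 0 0 0 0 -1" --pt "-0.1 0 0 0 0 0 -1" --pt "-0.1 0 0 0 0 0 -1"

```text
time_s: 30.5
position: [574.8, -185.2, -8.0]
orientation: [0.0, 0.648, 0.761, -0.0]
contact_force: [-0.4, -0.4, -2.4]
grip_width: 15.5
finger_force: 39.8
```

Emit:
arm_command --pt "-0.05 0 0 0 0 0 -1" --pt "-0.1 0 0 0 0 0 -1" --pt "-0.1 0 0 0 0 0 -1" --pt "-0.1 0 0 0 0 0 -1" --pt "-0.1 0 0 0 0 0 -1"

```text
time_s: 31.12
position: [575.0, -186.2, -8.0]
orientation: [0.0, 0.649, 0.761, -0.0]
contact_force: [-0.3, -0.3, -1.7]
grip_width: 15.5
finger_force: 39.8
```

```bash
python3 - <<'E'
from h import *
where('L'); C=cam('scene'); cv2.imwrite('pics/sc4.png',cv2.resize(C[0][270:350,140:260],None,fx=6.5,fy=6.5,interpolation=cv2.INTER_CUBIC))
E
```

```text
foot xy [-41.3  -0.3] tip x 40.7 z -8.0 F foot [ 0.2 -0.4 -1.7] t 31.125
```

View pics/sc4.png

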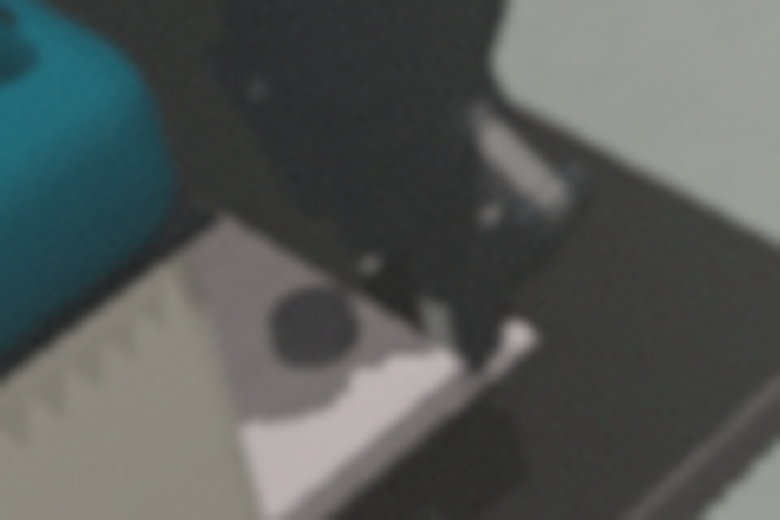

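The picture shows the grip almost at the ledge, with the blade's rear showing at (520,335) and no contact yet. I'll feel for the pad with the grip's front.

Emit:
arm_command --pt "-0.05 0 0 0 0 0 -1" --pt "-0.1 0 0 0 0 0 -1" --pt "-0.1 0 0 0 0 0 -1" --pt "-0.1 0 0 0 0 0 -1" --pt "-0.1 0 0 0 0 0 -1"

```text
time_s: 31.8
position: [575.1, -187.1, -8.0]
orientation: [0.0, 0.648, 0.761, -0.0]
contact_force: [0.2, -1.1, -2.5]
grip_width: 15.5
finger_force: 39.8
```

Emit:
arm_command --pt "-0.05 0 0 0 0 0 -1" --pt "-0.1 0 0 0 0 0 -1" --pt "-0.1 0 0 0 0 0 -1" --pt "-0.1 0 0 0 0 0 -1" --pt "-0.1 0 0 0 0 0 -1"

```text
time_s: 32.42
position: [575.2, -187.5, -8.0]
orientation: [-0.0, 0.649, 0.761, 0.0]
contact_force: [-0.3, 3.2, -0.2]
grip_width: 15.3
finger_force: 40.1
```

The grip now touches the pad (3.2 N), so it's home. I'll ease off slightly, release and rise straight up.

Emit:
arm_command --pt "0.05 0 0.01 0 0 0 -1" --pt "0.05 0 0.02 0 0 0 -1" --pt "0.05 0 0.02 0 0 0 -0.7" --pt "0.05 0 0.02 0 0 0 -0.4" --pt "0.05 0 0.02 0 0 0 -0.3"

```text
time_s: 33.05
position: [575.9, -188.7, -7.8]
orientation: [0.001, 0.648, 0.761, -0.0]
contact_force: [-0.8, -0.3, 0.3]
grip_width: 30.0
finger_force: 0.0
```

Emit:
arm_command --pt "0 0 0 0 0 0 -0.2" --pt "0 0 -0.3 0 0 0 -0.2" --pt "0 0 -1 0 0 0 -0.2" --pt "0 0 -2 0 0 0 -0.2" --pt "0 0 -3.5 0 0 0 -0.2"

```text
time_s: 33.67
position: [575.0, -187.5, 27.5]
orientation: [-0.0, 0.648, 0.761, -0.0]
contact_force: [-0.5, 1.5, -0.1]
grip_width: 33.9
finger_force: 0.0
```

Emit:
arm_command --pt "0 0 -2 0 0 0 -0.2" --pt "0 0 -5 0 0 0 -0.2" --pt "3 0 -9 0 0 0 -0.2" --pt "8 0 -12 0 0 0 -0.2" --pt "12 0 -12 0 0 0 -0.2"

```text
time_s: 34.3
position: [559.1, -68.4, 152.1]
orientation: [0.004, 0.649, 0.761, 0.002]
contact_force: [0.5, 0.4, 0.4]
grip_width: 34.3
finger_force: 0.0
```

Emit:
arm_command --pt "5 0 0 0 0 0 -0.2" --pt "10 0 0 0 0 0 -0.2" --pt "15 0 0 0 0 0 -0.2" --pt "15 0 0 0 0 0 -0.2" --pt "15 0 0 0 0 0 -0.2"

```text
time_s: 34.92
position: [532.8, 78.8, 147.9]
orientation: [0.001, 0.648, 0.762, 0.0]
contact_force: [1.2, -0.1, 1.3]
grip_width: 34.2
finger_force: 0.0
```

```bash
python3 - <<'E'
from h import *
where('L'); C=cam('top'); cv2.imwrite('pics/top5.png',cv2.resize(C[0][215:275,415:505],None,fx=8,fy=8,interpolation=cv2.INTER_CUBIC))
E
```

```text
foot xy [-3.096e+02 -1.000e-01] tip x -227.6 z 147.9 F foot [0.3 1.2 1.3] t 34.925
```

View pics/top5.png

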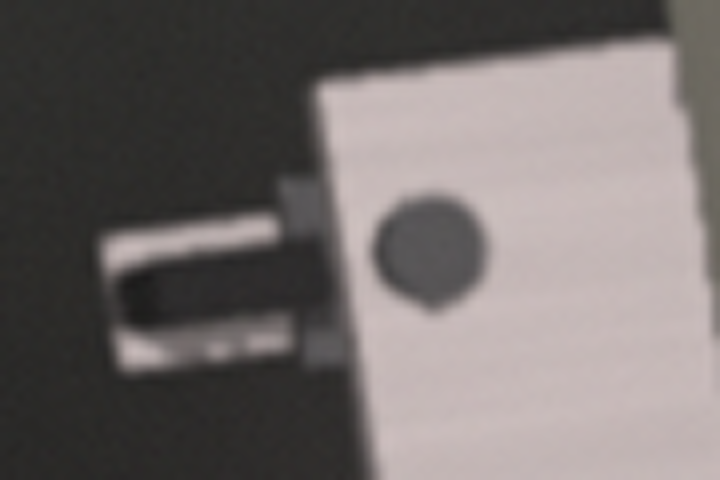

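From above, the shim is centred on the pad with its grip against it, and the bolt is still at (468.8,246). Handing in.

```bash
python3 -c "
from rig import robot
print(robot.close_job())"
```

```text
the job is handed in; nothing more can be done
None
```

The shim blade is under the slack foot, foot_left, centred and flat with its grip up against the pad; I let go, moved the arm clear and handed the job in at about 35 s, but no verdict came back.

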